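Balanced crosswise swatch tower

TASK

Build the swatch display on the dark plinth: lay two of the four wooden slats across its narrow ridge, one along each brass line, then the other two crosswise on top of them, running the way the ridge runs, one on either side of its middle with about 25 mm of gap between them. Each slat hides a steel weight somewhere along its length, so feel where it balances and shift it lengthwise until its weight is over the middle, so that all four lie level and stay up by themselves. Leave everything else on the sill where it is.

Things in the scene. Friction and masses are not known exactly. Their poses are not given: they have to be found in the camera images.
- plinth: Fixed dark-wood plinth. Foot board 150 (x) x 110 (y) x 10 mm; on its middle a ridge 96 (x) x 30 (y) mm whose flat top is 44 mm above the sill. Two 3 mm brass lines run across the ridge (along y) at x = +24 and -24 mm. Origin on the sill under the centre, z up.
- slat_a: Plain light-wood slat, 200 x 22 x 24 mm (x along it, y across, z up), flat on the sill; 0.22 to 0.28 kg. Origin at the centre of the wood, 12 mm above its underside. All four look alike. A hidden steel weight, fixed in the wood, puts the balance point on the x axis anywhere up to 49 mm either side of the origin, new for each slat and run; wrist force and moment with it lifted show where.
- slat_b: Same as slat_a, with its own hidden balance point.
- slat_c: Same as slat_a, with its own hidden balance point.
- slat_d: Same as slat_a, with its own hidden balance point.
- buffer: Bystander, to be left alone: grey buffer block, 90 x 28 x 26 mm, on the sill. Origin at the centre of its underside.
- nail_brush: Bystander, to be left alone: wooden nail brush, 85 x 34 x 27 mm, on the sill. Origin at the centre of its underside.
- dish: Bystander, to be left alone: small white bowl, 90 mm across, 28 mm tall, on the sill. Origin at the centre of its underside.

How it is judged:
On the way:
1. two slats lie across the ridge along the brass lines, level and let go, before any slat lies on top (((x of slat_a in the frame of plinth between 0.012 and 0.036 m and y of slat_a in the frame of plinth between -0.075 and 0.075 m and z of slat_a in the frame of plinth between 0.05 and 0.062 m and angle between the x axis of slat_a and the y axis of plinth, either way round below 0.2 rad and angle between the z axis of slat_a and the z axis of plinth, either way round below 0.05 rad) or (x of slat_b in the frame of plinth between 0.012 and 0.036 m and y of slat_b in the frame of plinth between -0.075 and 0.075 m and z of slat_b in the frame of plinth between 0.05 and 0.062 m and angle between the x axis of slat_b and the y axis of plinth, either way round below 0.2 rad and angle between the z axis of slat_b and the z axis of plinth, either way round below 0.05 rad) or (x of slat_c in the frame of plinth between 0.012 and 0.036 m and y of slat_c in the frame of plinth between -0.075 and 0.075 m and z of slat_c in the frame of plinth between 0.05 and 0.062 m and angle between the x axis of slat_c and the y axis of plinth, either way round below 0.2 rad and angle between the z axis of slat_c and the z axis of plinth, either way round below 0.05 rad) or (x of slat_d in the frame of plinth between 0.012 and 0.036 m and y of slat_d in the frame of plinth between -0.075 and 0.075 m and z of slat_d in the frame of plinth between 0.05 and 0.062 m and angle between the x axis of slat_d and the y axis of plinth, either way round below 0.2 rad and angle between the z axis of slat_d and the z axis of plinth, either way round below 0.05 rad)) and ((x of slat_a in the frame of plinth between -0.036 and -0.012 m and y of slat_a in the frame of plinth between -0.075 and 0.075 m and z of slat_a in the frame of plinth between 0.05 and 0.062 m and angle between the x axis of slat_a and the y axis of plinth, either way round below 0.2 rad and angle between the z axis of slat_a and the z axis of plinth, either way round below 0.05 rad) or (x of slat_b in the frame of plinth between -0.036 and -0.012 m and y of slat_b in the frame of plinth between -0.075 and 0.075 m and z of slat_b in the frame of plinth between 0.05 and 0.062 m and angle between the x axis of slat_b and the y axis of plinth, either way round below 0.2 rad and angle between the z axis of slat_b and the z axis of plinth, either way round below 0.05 rad) or (x of slat_c in the frame of plinth between -0.036 and -0.012 m and y of slat_c in the frame of plinth between -0.075 and 0.075 m and z of slat_c in the frame of plinth between 0.05 and 0.062 m and angle between the x axis of slat_c and the y axis of plinth, either way round below 0.2 rad and angle between the z axis of slat_c and the z axis of plinth, either way round below 0.05 rad) or (x of slat_d in the frame of plinth between -0.036 and -0.012 m and y of slat_d in the frame of plinth between -0.075 and 0.075 m and z of slat_d in the frame of plinth between 0.05 and 0.062 m and angle between the x axis of slat_d and the y axis of plinth, either way round below 0.2 rad and angle between the z axis of slat_d and the z axis of plinth, either way round below 0.05 rad)) and contact force between the fingers and slat_a below 0.3 N and contact force between the fingers and slat_b below 0.3 N and contact force between the fingers and slat_c below 0.3 N and contact force between the fingers and slat_d below 0.3 N and height (world z) of each of slat_a, slat_b, slat_c, slat_d below 0.066 m), for 0.2 s.
At the end, for the whole second after the job is handed in: Two slats on the ridge along the brass lines, the other two crosswise on them, one each side of the middle: within 0.2 rad of its direction, centre line 12-36 mm and centre under 75 mm lengthwise from the plinth's middle, level within 0.05 rad, height within 6 mm; still, let go (((x of slat_a in the frame of plinth between 0.012 and 0.036 m and y of slat_a in the frame of plinth between -0.075 and 0.075 m and z of slat_a in the frame of plinth between 0.05 and 0.062 m and angle between the x axis of slat_a and the y axis of plinth, either way round below 0.2 rad and angle between the z axis of slat_a and the z axis of plinth, either way round below 0.05 rad) or (x of slat_b in the frame of plinth between 0.012 and 0.036 m and y of slat_b in the frame of plinth between -0.075 and 0.075 m and z of slat_b in the frame of plinth between 0.05 and 0.062 m and angle between the x axis of slat_b and the y axis of plinth, either way round below 0.2 rad and angle between the z axis of slat_b and the z axis of plinth, either way round below 0.05 rad) or (x of slat_c in the frame of plinth between 0.012 and 0.036 m and y of slat_c in the frame of plinth between -0.075 and 0.075 m and z of slat_c in the frame of plinth between 0.05 and 0.062 m and angle between the x axis of slat_c and the y axis of plinth, either way round below 0.2 rad and angle between the z axis of slat_c and the z axis of plinth, either way round below 0.05 rad) or (x of slat_d in the frame of plinth between 0.012 and 0.036 m and y of slat_d in the frame of plinth between -0.075 and 0.075 m and z of slat_d in the frame of plinth between 0.05 and 0.062 m and angle between the x axis of slat_d and the y axis of plinth, either way round below 0.2 rad and angle between the z axis of slat_d and the z axis of plinth, either way round below 0.05 rad)) and ((x of slat_a in the frame of plinth between -0.036 and -0.012 m and y of slat_a in the frame of plinth between -0.075 and 0.075 m and z of slat_a in the frame of plinth between 0.05 and 0.062 m and angle between the x axis of slat_a and the y axis of plinth, either way round below 0.2 rad and angle between the z axis of slat_a and the z axis of plinth, either way round below 0.05 rad) or (x of slat_b in the frame of plinth between -0.036 and -0.012 m and y of slat_b in the frame of plinth between -0.075 and 0.075 m and z of slat_b in the frame of plinth between 0.05 and 0.062 m and angle between the x axis of slat_b and the y axis of plinth, either way round below 0.2 rad and angle between the z axis of slat_b and the z axis of plinth, either way round below 0.05 rad) or (x of slat_c in the frame of plinth between -0.036 and -0.012 m and y of slat_c in the frame of plinth between -0.075 and 0.075 m and z of slat_c in the frame of plinth between 0.05 and 0.062 m and angle between the x axis of slat_c and the y axis of plinth, either way round below 0.2 rad and angle between the z axis of slat_c and the z axis of plinth, either way round below 0.05 rad) or (x of slat_d in the frame of plinth between -0.036 and -0.012 m and y of slat_d in the frame of plinth between -0.075 and 0.075 m and z of slat_d in the frame of plinth between 0.05 and 0.062 m and angle between the x axis of slat_d and the y axis of plinth, either way round below 0.2 rad and angle between the z axis of slat_d and the z axis of plinth, either way round below 0.05 rad)) and ((y of slat_a in the frame of plinth between 0.012 and 0.036 m and x of slat_a in the frame of plinth between -0.075 and 0.075 m and z of slat_a in the frame of plinth between 0.074 and 0.086 m and angle between the x axis of slat_a and the x axis of plinth, either way round below 0.2 rad and angle between the z axis of slat_a and the z axis of plinth, either way round below 0.05 rad) or (y of slat_b in the frame of plinth between 0.012 and 0.036 m and x of slat_b in the frame of plinth between -0.075 and 0.075 m and z of slat_b in the frame of plinth between 0.074 and 0.086 m and angle between the x axis of slat_b and the x axis of plinth, either way round below 0.2 rad and angle between the z axis of slat_b and the z axis of plinth, either way round below 0.05 rad) or (y of slat_c in the frame of plinth between 0.012 and 0.036 m and x of slat_c in the frame of plinth between -0.075 and 0.075 m and z of slat_c in the frame of plinth between 0.074 and 0.086 m and angle between the x axis of slat_c and the x axis of plinth, either way round below 0.2 rad and angle between the z axis of slat_c and the z axis of plinth, either way round below 0.05 rad) or (y of slat_d in the frame of plinth between 0.012 and 0.036 m and x of slat_d in the frame of plinth between -0.075 and 0.075 m and z of slat_d in the frame of plinth between 0.074 and 0.086 m and angle between the x axis of slat_d and the x axis of plinth, either way round below 0.2 rad and angle between the z axis of slat_d and the z axis of plinth, either way round below 0.05 rad)) and ((y of slat_a in the frame of plinth between -0.036 and -0.012 m and x of slat_a in the frame of plinth between -0.075 and 0.075 m and z of slat_a in the frame of plinth between 0.074 and 0.086 m and angle between the x axis of slat_a and the x axis of plinth, either way round below 0.2 rad and angle between the z axis of slat_a and the z axis of plinth, either way round below 0.05 rad) or (y of slat_b in the frame of plinth between -0.036 and -0.012 m and x of slat_b in the frame of plinth between -0.075 and 0.075 m and z of slat_b in the frame of plinth between 0.074 and 0.086 m and angle between the x axis of slat_b and the x axis of plinth, either way round below 0.2 rad and angle between the z axis of slat_b and the z axis of plinth, either way round below 0.05 rad) or (y of slat_c in the frame of plinth between -0.036 and -0.012 m and x of slat_c in the frame of plinth between -0.075 and 0.075 m and z of slat_c in the frame of plinth between 0.074 and 0.086 m and angle between the x axis of slat_c and the x axis of plinth, either way round below 0.2 rad and angle between the z axis of slat_c and the z axis of plinth, either way round below 0.05 rad) or (y of slat_d in the frame of plinth between -0.036 and -0.012 m and x of slat_d in the frame of plinth between -0.075 and 0.075 m and z of slat_d in the frame of plinth between 0.074 and 0.086 m and angle between the x axis of slat_d and the x axis of plinth, either way round below 0.2 rad and angle between the z axis of slat_d and the z axis of plinth, either way round below 0.05 rad)) and linear speed of each of slat_a, slat_b, slat_c, slat_d below 0.02 m/s and contact force between the fingers and slat_a below 0.3 N and contact force between the fingers and slat_b below 0.3 N and contact force between the fingers and slat_c below 0.3 N and contact force between the fingers and slat_d below 0.3 N); the robot touches nothing.
It fails at once if a bystander is moved by more than 20 mm (distance of any of buffer, nail_brush, dish from where it was at the start of the episode above 0.02 m).
It also fails if it takes over 72 s, if anything falls off the work surface, if the arm or the gripper's body presses on something with over 40 N, if the wrist force passes 120 N, or if a joint passes its speed limit or range.

ROBOT

A 6-joint arm with a two-finger parallel gripper is mounted at the origin on the work surface. World frame = base frame: x ahead of the robot, y to its left, z up, the work surface at z = 0. Lengths are in m, angles in rad, forces in N, time in s.
With the tool pointing down it reaches from about 0.35 to 0.775 m from the base axis. Payload 5.5 kg.
Tool frame: the origin (TCP) lies between the finger pads; the fingertips stand 22 mm ahead of it and the grasp point (between the pads) lies 3 mm ahead of it; z points along the fingers, x is the direction in which the jaws open and shut, and the axes are right-handed (so a half turn about z gives the same grasp; the last joint's range is limited). The gripper opens to 85 mm and grips with 20 to 120 N. Pads are 22 mm wide; open, the fingers measure 114 mm over their backs; the gripper's body (76 mm by 85 mm) begins 54 mm behind the grasp point. The pads swing forward as they close: fully open they stand 13 mm farther back than shut.
Start: joints at [-1.289, 0.313, 0.046, 1.304, 0, 1.431], TCP at [0.235, -0.525, 0.253] pointing down, gripper open.
Joint ranges: [-2.76, 2.76], [-0.86, 1.69], [-1.03, 1.26], [-2.2, 2.34], [-1.47, 1.5], [-3.14, 3.14]. Speed limits (rad/s): [2.57, 2.57, 3.14, 3.14, 3.14, 3.14].

INTERFACE

Orientations are given as a rotation vector (axis times angle).
In Python, from cell import ctrl gives the robot as it stands.
- The arm moves only by the tool step_arm, never from a script. Its argument "steps" is a list of rows, each a list of 2 entries, a list of its own where there are three numbers: the shift along the tool's x, y, z in mm, then the turn about the tool's z in rad. In form: [[[tx, ty, tz], roll], ...]. A call has exactly 5 rows; each row is the pose to reach, as a shift and turn from the pose measured when the call began, along the tool's axes at that moment; what a row does not reach only later rows make up. A row lasts 1/8 s, in which the tool goes at most 62.5 mm and 10.7 degrees, less where a joint would pass 70% of its speed; a pose out of reach is approached as far as the arm can. A call with a gripper value outside its range is refused whole. "hand" is the finger opening in mm, from 0 to 85.4, set as the call begins (left out, the last holds). The fingers move at their own pace and stop on an object; the grip force is fixed at half the most. Time passes only in rows, so rows that repeat a pose let the fingers close, or fill a call up. It gives the time, the measured TCP pose, the force and the opening at its end, in the units of the state.
- ctrl.sense(): the state, without advancing time (a new reading comes with each control period).
- ctrl.camera(name): name is "scene" or "top" or "wrist"; returns the picture (400x640x3 uint8, blue, green, red); there is no depth.
- ctrl.camera_model(name): a dict with "fx", "fy", "cx", "cy" (pixels), "position" and "orientation" of the camera in the world. Camera axes: x right, y down, z forward; pixel columns grow to the right and rows downward; lengths in m; the calibration is good to about 2 mm. A picture is of the moment at which its call begins: read the wrist's pose just before it. camera_model takes no time and is no camera call; for the wrist camera it gives the pose at the moment of the call.
- ctrl.job_done(): hands the job in, once; it reports no verdict.
The state is a dict: "clock": time; "joint_pos": joint angles; "joint_velocities": joint speeds; "tau": joint torques, N m; "tcp_pos": TCP position; "eef_rot": TCP orientation; "force": force on the tool from outside, world axes, zero at the start; "wrist_torque": the same for the moment, N m; "finger_gap": opening from 0.0 (shut) to 1.0 (fully open).
Only numpy, scipy, OpenCV 4.12 (cv2) and the standard library are available. Lean on these libraries where they do the work, as an engineer would, in place of code of your own. Each camera call takes 0.05 s, during which the arm holds its last target. There are 200 camera calls.

## Working session

There is one attempt and no reset: what is moved stays moved. The work goes in short steps, Python scripts to look and compute and a tool call to move; the robot and the scene stay as the last step left them, time stands still between calls to the robot, and variables do not carry over. Pictures are saved under pics/ and viewed, about 8 in all and at most 12, crops included, and the job is handed in when it is done.

Besides the shell and the picture viewer there is one more tool, called after "Call:" by a JSON object that holds its "name" and its "arguments", one argument or row to a line. step_arm: Moves the arm, as the interface text tells. Its arguments: {"type":"object","properties":{"steps":{"type":"array"},"hand":{"type":"number"}},"required":["steps"]}

```bash
mkdir -p pics; ls
python3 - <<'E'
from cell import ctrl
import cv2
s=ctrl.sense();print(s)
for n in("top","scene"):
    cv2.imwrite(f"pics/{n}0.png",ctrl.camera(n));print(n,ctrl.camera_model(n))
print(ctrl.camera_model("wrist"))
E
```

```text
pics
{'clock': 0.0, 'joint_pos': array([-1.28857007e+00,  3.13986412e-01,  4.49421523e-02,  1.30358484e+00,
       -1.07486006e-05,  1.43120695e+00]), 'joint_velocities': array([-1.04566325e-03,  7.66012365e-05,  8.06213161e-04,  9.39264441e-04,
       -1.84773818e-04, -8.36485084e-04]), 'tau': array([-5.50811801e-04, -4.80625176e+01,  2.98536175e+01,  1.92212075e-02,
       -2.22635149e-04, -6.78161953e-06]), 'tcp_pos': array([ 0.23527334, -0.52413386,  0.25240173]), 'eef_rot': array([-2.63626933e+00,  1.70651524e+00,  2.18581293e-03]), 'force': array([-0.3983907 , -0.90397559, -0.18049978]), 'wrist_torque': array([0.05782147, 0.01408849, 0.04741482]), 'finger_gap': 1.0011673345348535}
top {'fx': 407.61181645305277, 'fy': 407.61181645305277, 'cx': 320.86127116056133, 'cy': 196.3472267490397, 'position': array([ 0.40449722, -0.01883477,  1.10170634]), 'orientation': array([-2.11919007,  2.16688554, -0.12884553])}
scene {'fx': 431.34092555442265, 'fy': 431.34092555442265, 'cx': 314.99244681328986, 'cy': 202.83995368918, 'position': array([ 1.01527713, -0.39063048,  0.77620316]), 'orientation': array([-2.24059566, -1.07566435,  0.38577331])}
{'fx': 291.4616427688852, 'fy': 291.4616427688852, 'cx': 323.1722046521419, 'cy': 202.57815508250363, 'position': array([ 0.30782519, -0.49149879,  0.37303106]), 'orientation': array([ 2.40673204, -1.55990215, -0.24787211])}
```

View pics/top0.png

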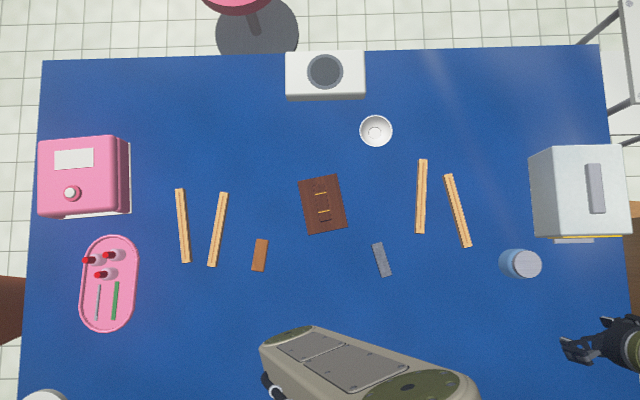

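View pics/scene0.png

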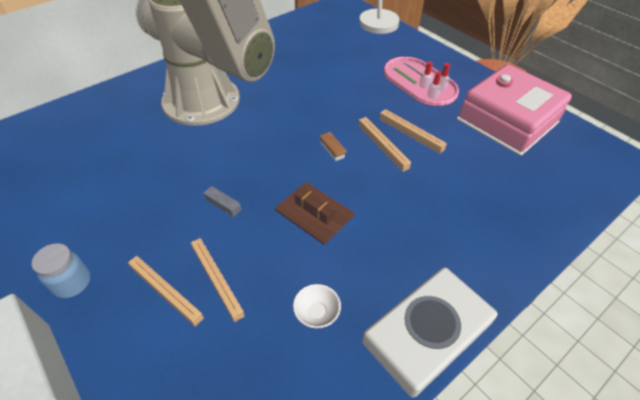

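The top view shows the four slats at about (182,225), (218,229), (421,196) and (457,210), the plinth at (322,204), the buffer at (381,259), the brush at (259,254) and the dish at (376,130). The scene view shows the same things; there the brass lines are at about (300,195) and (328,212).

```bash
cat > h.py <<'E'
from cell import ctrl
import cv2,numpy as np
from scipy.spatial.transform import Rotation as R
def ray(m,px):
    px=np.atleast_2d(px).astype(float)
    d=np.c_[(px[:,0]-m["cx"])/m["fx"],(px[:,1]-m["cy"])/m["fy"],np.ones(len(px))]
    return m["position"],d@R.from_rotvec(m["orientation"]).as_matrix().T
def onz(m,px,z):
    o,d=ray(m,px);return o+d*((z-o[2])/d[:,2])[:,None]
def tri(rays):
    A=0;b=0
    for o,d in rays:
        d=d/np.linalg.norm(d);P=np.eye(3)-np.outer(d,d);A=A+P;b=b+P@o
    return np.linalg.solve(A,b)
def yaw(s): # world angle of tool x
    M=R.from_rotvec(s["eef_rot"]).as_matrix();return np.arctan2(M[1,0],M[0,0])
def go(p,psi=None):
    "shift in tool axes mm and roll to bring TCP to p, tool x to world angle psi (mod pi)"
    s=ctrl.sense();M=R.from_rotvec(s["eef_rot"]).as_matrix()
    t=M.T@(np.array(p)-s["tcp_pos"])*1000
    r=0 if psi is None else (yaw(s)-psi+np.pi/2)%np.pi-np.pi/2
    print("clock",round(s["clock"],2),"tcp",s["tcp_pos"].round(4),"yaw",round(yaw(s),3),"tz",M[:,2].round(3),"j6",s["joint_pos"][5].round(2),"gap",round(s["finger_gap"]*85.4,1))
    print("shift",t.round(1),"roll",round(r,3),"(or +-pi)")
def weigh(n=12):
    F=[];T=[]
    for i in range(n):
        ctrl.camera("top");s=ctrl.sense();F.append(s["force"]);T.append(s["wrist_torque"])
    F=np.array(F);T=np.array(T)
    print("F",F.mean(0).round(3),F.std(0).round(3),"T",T.mean(0).round(4),T.std(0).round(4));return F.mean(0),T.mean(0)
E
python3 - <<'E'
from h import *
im={n:cv2.imread(f"pics/{n}0.png") for n in("top","scene")}
for n in im:
    m=ctrl.camera_model(n);h=cv2.cvtColor(im[n],cv2.COLOR_BGR2HSV)
    mk=cv2.inRange(h,(8,60,150),(25,200,255))
    c,_=cv2.findContours(mk,cv2.RETR_EXTERNAL,cv2.CHAIN_APPROX_NONE)
    for k in c:
        a=cv2.contourArea(k)
        if a<250 or a>2500: continue
        r=cv2.minAreaRect(k);b=cv2.boxPoints(r)
        i=np.argsort(r[1]);e=[b[[0,1]].mean(0),b[[2,3]].mean(0)] if np.linalg.norm(b[0]-b[1])<np.linalg.norm(b[1]-b[2]) else [b[[1,2]].mean(0),b[[3,0]].mean(0)]
        P=onz(m,e,.020)
        print(n,a,np.round(r[0]),np.round(r[1],1),"centre",P.mean(0).round(4),"len",np.linalg.norm(P[0]-P[1]).round(4),"ang",np.arctan2(*(P[1]-P[0])[1::-1]).round(3),"pts",np.round(e,1).tolist())
    d=cv2.inRange(h,(0,60,20),(18,255,140))
    roi=np.zeros_like(d);x,y,w,hh=(285,160,75,85) if n=="top" else (265,175,100,75)
    roi[y:y+hh,x:x+w]=d[y:y+hh,x:x+w]
    g=cv2.inRange(h,(12,100,140),(32,255,255));g2=np.zeros_like(g);g2[y:y+hh,x:x+w]=g[y:y+hh,x:x+w]
    k=max(cv2.findContours(roi,cv2.RETR_EXTERNAL,cv2.CHAIN_APPROX_NONE)[0],key=cv2.contourArea)
    b=cv2.boxPoints(cv2.minAreaRect(k));print(n,"foot",cv2.contourArea(k),np.round(b,1).tolist(),onz(m,b,.01)[:,:2].round(4).tolist())
    for q in cv2.findContours(g2,cv2.RETR_EXTERNAL,cv2.CHAIN_APPROX_NONE)[0]: 
        r=cv2.minAreaRect(q);print(" brass",cv2.contourArea(q),r,onz(m,[r[0]],.044).round(4))
    cv2.imwrite(f"pics/{n}z.png",cv2.resize(im[n][y:y+hh,x:x+w],None,fx=5,fy=5,interpolation=cv2.INTER_CUBIC))
weigh(10);go([.4,0,.25])
E
```

```text
top 307.5 [259. 255.] [11.  31.4] centre [0.4022 0.1627 0.02  ] len 0.0817 ang 2.973 pts [[261.8999938964844, 239.10000610351562], [256.70001220703125, 270.1000061035156]]
top 544.0 [217. 229.] [ 8.3 75.3] centre [0.473  0.2749 0.02  ] len 0.1991 ang 2.979 pts [[223.6999969482422, 192.0], [210.6999969482422, 266.1000061035156]]
top 549.5 [182. 225.] [74.2  8.6] centre [0.4854 0.3694 0.02  ] len 0.1993 ang -3.017 pts [[178.39999389648438, 188.3000030517578], [185.8000030517578, 262.1000061035156]]
top 543.5 [458. 210.] [75.8  8.3] centre [ 0.5091 -0.3642  0.02  ] len 0.1997 ang -2.936 pts [[447.5, 173.60000610351562], [467.79998779296875, 246.60000610351562]]
top 537.0 [421. 196.] [ 8.5 74. ] centre [ 0.5493 -0.27    0.02  ] len 0.1997 ang 3.045 pts [[422.6000061035156, 158.89999389648438], [419.3999938964844, 232.89999389648438]]
top foot 2042.0 [[297.3999938964844, 181.10000610351562], [336.0, 173.10000610351562], [347.0, 226.1999969482422], [308.3999938964844, 234.1999969482422]] [[0.5978, 0.0605], [0.6175, -0.0451], [0.4724, -0.0708], [0.4533, 0.0328]]
 brass 8.0 ((323.48077392578
[... 1133 characters left out ...]
]
scene foot 2284.5 [[275.5, 208.6999969482422], [299.5, 175.10000610351562], [353.29998779296875, 213.5], [329.3999938964844, 247.10000610351562]] [[0.4753, -0.0692], [0.4255, 0.038], [0.597, 0.0603], [0.6331, -0.0409]]
 brass 12.0 ((322.5000305175781, 205.5000457763672), (1.4142134189605713, 9.899495124816895), 45.0) [[0.5564 0.0024 0.044 ]]
 brass 9.5 ((306.2500305175781, 194.75001525878906), (1.4142134189605713, 9.192388534545898), 45.0) [[ 0.5095 -0.0062  0.044 ]]
F [ 0.029 -0.325  0.131] [0.411 0.69  0.498] T [ 0.0046 -0.0101 -0.0053] [0.0259 0.0311 0.0188]
clock 0.6 tcp [ 0.2354 -0.5247  0.2534] yaw -1.149 tz [ 0. -0. -1.] j6 1.43 gap 85.0
shift [-411.3 -364.9    3.3] roll 0 (or +-pi)
```

```bash
cat >> h.py <<'E'
def plan(wps):
    "wps: (p, psi or None); psi is absolute world yaw of tool x; prints shift/roll of each relative to the one before"
    s=ctrl.sense();p=s["tcp_pos"];y=yaw(s);print("clock",round(s["clock"],2),"tcp",p.round(4),"yaw",round(y,3),"j",s["joint_pos"].round(2),"gap",round(s["finger_gap"]*85.4,1),"F",s["force"].round(1))
    for q,psi in wps:
        psi=y if psi is None else psi;q=np.array(q);c,n=np.cos(y),np.sin(y);d=(q-p)*1000
        r=y-psi;print("shift",[round(float(v),1) for v in (c*d[0]+n*d[1], n*d[0]-c*d[1], -d[2])],"roll",round(r,3),"rows",round(max(np.linalg.norm(d)/62.5,abs(r)/.1867),1))
        p,y=q,psi
E
python3 - <<'E'
from h import *
mt,ms=ctrl.camera_model("top"),ctrl.camera_model("scene")
for a,b in [((457.65,210.1),(165.9,289.5)),((421,195.9),(217.6,278.8)),((217.2,229),(385.7,142)),((182.1,225.2),(413.6,128.4)),((322,201.9),(314.4,200.1))]:
    print(tri([(o,d[0]) for o,d in (ray(mt,a),ray(ms,b))]).round(4))
plan([((.40,-.39,.20),-1.5),((.549,-.269,.12),-1.667),((.549,-.269,.027),-1.667)])
E
```

```text
[ 0.5098 -0.362   0.0159]
[ 0.5505 -0.269   0.0118]
[0.4743 0.2791 0.0157]
[0.486  0.3717 0.0202]
[ 0.5353 -0.0049  0.048 ]
clock 0.6 tcp [ 0.2354 -0.5247  0.2534] yaw -1.149 j [-1.29  0.31  0.05  1.3  -0.    1.43] gap 85.0 F [ 0.4 -0.9  0.6]
shift [-55.5, -205.3, 53.4] roll 0.351 rows 3.5
shift [-110.2, -157.2, 80.0] roll 0.167 rows 3.3
shift [-0.0, 0.0, 93.0] roll 0.0 rows 1.5
```

Triangulated heights agree with the text: silhouette centres come out at 12–20 mm and the brass lines at 48 mm. The plinth is at (0.535, -0.005).

Call:
{"name": "step_arm", "arguments": {
  "steps": [
    [[-55,-205,53],0.35],
    [[-55,-205,53],0.35],
    [[-55,-205,53],0.35],
    [[-55,-205,53],0.35],
    [[-55,-205,53],0.35]
  ],
  "hand": 58
}}

```text
clock: 1.23
tcp_pos: [0.4013, -0.3883, 0.1996]
eef_rot: [-2.304, 2.135, 0.002]
force: [0.2, 0.2, -0.5]
finger_gap: 0.678
```

Call:
{"name": "step_arm", "arguments": {
  "steps": [
    [[-110,-157,80],0.167],
    [[-110,-157,80],0.167],
    [[-110,-157,80],0.167],
    [[-110,-157,80],0.167],
    [[-110,-157,80],0.167]
  ]
}}

```text
clock: 1.85
tcp_pos: [0.5495, -0.2664, 0.1191]
eef_rot: [2.119, -2.318, -0.004]
force: [0.5, -0.5, 0.3]
finger_gap: 0.68
```

Run:
```python
from h import *
plan([((.549,-.269,.027),-1.667)]);weigh(6)
cv2.imwrite("pics/w1.png",ctrl.camera("wrist"))
```

```text
clock 1.85 tcp [ 0.5495 -0.2664  0.1191] yaw -1.66 j [-0.58  0.45 -0.09  1.04  0.    2.65] gap 58.1 F [ 0.5 -0.5  0.3]
shift [2.6, 0.3, 92.1] roll 0.007 rows 1.5
F [-0.438 -0.132 -0.046] [0.46  0.502 0.553] T [-0.0033 -0.0154  0.031 ] [0.0192 0.0377 0.0242]
```

View pics/w1.png

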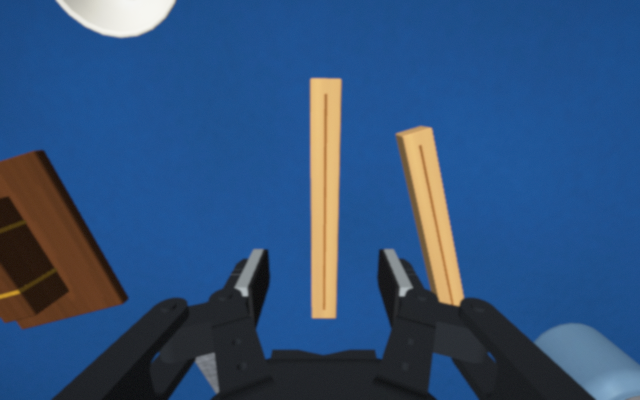

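The wrist view shows the slat centred between the fingers, running from (325,80) to (323,318), with the neighbouring slat clear of the right finger. I'll descend, grip and lift.

Call:
{"name": "step_arm", "arguments": {
  "steps": [
    [[2,0,60],0],
    [[2,0,92],0],
    [[2,0,92],0],
    [[2,0,92],0],
    [[2,0,92],0]
  ]
}}

```text
clock: 2.82
tcp_pos: [0.5501, -0.271, 0.0307]
eef_rot: [-2.115, 2.321, -0.006]
force: [-0.3, 0.1, 0.7]
finger_gap: 0.681
```

Call:
{"name": "step_arm", "arguments": {
  "steps": [
    [[0,0,0],0],
    [[0,0,0],0],
    [[0,0,0],0],
    [[0,0,0],0],
    [[0,0,0],0]
  ],
  "hand": 10
}}

```text
clock: 3.45
tcp_pos: [0.551, -0.2713, 0.0321]
eef_rot: [-2.114, 2.321, -0.009]
force: [-1.3, 0.9, 6.1]
finger_gap: 0.236
```

Call:
{"name": "step_arm", "arguments": {
  "steps": [
    [[0,0,-30],0],
    [[0,0,-80],0],
    [[0,0,-120],0],
    [[0,0,-120],0],
    [[0,0,-120],0]
  ]
}}

```text
clock: 4.08
tcp_pos: [0.5497, -0.2705, 0.151]
eef_rot: [-2.115, 2.321, -0.006]
force: [-0.9, 0.6, -3.1]
finger_gap: 0.239
```

```bash
cat >> h.py <<'E'
C=np.array([.535,-.005]);A=.178
def com(n=18,T0=(0,-.012,0)):
    s=ctrl.sense();F,T=weigh(n);T=T-np.array(T0);W=-F[2];Wn=.25*9.81
    r=np.array([T[1],-T[0]])/Wn
    a=np.array([-np.sin(yaw(s)),np.cos(yaw(s))]) # slat direction
    print("W",W.round(2),"r(mm)",(r*1000).round(1),"along (-sin,cos) of yaw",(r@a*1000).round(1),"across",(r@[a[1],-a[0]]*1000).round(1))
E
python3 - <<'E'
from h import *
plan([]);com()
E
```

```text
clock 4.08 tcp [ 0.5497 -0.2705  0.151 ] yaw -1.664 j [-0.59  0.43 -0.04  1.1   0.    2.65] gap 20.4 F [-0.9  0.6 -3.1]
F [-0.02   0.119 -2.536] [0.633 0.275 0.464] T [-0.0066 -0.1052 -0.0054] [0.0321 0.0296 0.0259]
W 2.54 r(mm) [-38.    2.7] along (-sin,cos) of yaw -38.1 across 0.9
```

```bash
cat >> h.py <<'E'
def place(lx,ly,dirang): # world xy of plinth-frame point
    c,s=np.cos(A),np.sin(A);return C+np.array([c*lx-s*ly,s*lx+c*ly])
E
python3 - <<'E'
from h import *
p=place(.024,.038,0);print(p)
plan([((.551,-.12,.14),-.75),((*p,.12),.178),((*p,.082),.178)])
E
```

```text
[0.55189246 0.03664907]
clock 4.97 tcp [ 0.5504 -0.2709  0.1521] yaw -1.664 j [-0.59  0.43 -0.04  1.1   0.    2.65] gap 20.4 F [-0.7  0.2 -1.7]
shift [-150.4, 13.4, 12.1] roll -0.914 rows 4.9
shift [-106.1, -115.2, 20.0] roll -0.928 rows 5.0
shift [0.0, 0.0, 38.0] roll 0.0 rows 0.6
```

Call:
{"name": "step_arm", "arguments": {
  "steps": [
    [[-30,3,2],-0.183],
    [[-60,5,5],-0.366],
    [[-90,8,7],-0.55],
    [[-120,11,10],-0.73],
    [[-150,13,12],-0.914]
  ]
}}

```text
clock: 5.6
tcp_pos: [0.5513, -0.1194, 0.1397]
eef_rot: [2.926, -1.141, 0.01]
force: [1.6, 0.4, -3.1]
finger_gap: 0.241
```

Call:
{"name": "step_arm", "arguments": {
  "steps": [
    [[-21,-23,4],-0.186],
    [[-42,-46,8],-0.37],
    [[-64,-69,12],-0.557],
    [[-85,-92,16],-0.743],
    [[-106,-115,20],-0.928]
  ]
}}

```text
clock: 6.22
tcp_pos: [0.5512, 0.038, 0.1193]
eef_rot: [3.124, 0.298, 0.009]
force: [-0.5, 0.2, -2.0]
finger_gap: 0.237
```

Run:
```python
from h import *
p=place(.024,.038,0)
plan([((*p,.081),.178)]);com(14)
cv2.imwrite("pics/w2.png",ctrl.camera("wrist"))
```

```text
clock 6.22 tcp [0.5512 0.038  0.1193] yaw 0.19 j [-0.08  0.34 -0.25  0.97 -0.    1.3 ] gap 20.3 F [-0.5  0.2 -2. ]
shift [0.5, 1.4, 38.3] roll 0.012 rows 0.6
F [-0.139  0.1   -2.477] [0.399 0.901 0.491] T [0.1325 0.0354 0.0066] [0.0568 0.0279 0.0265]
W 2.48 r(mm) [ 19.3 -54. ] along (-sin,cos) of yaw -56.7 across 8.8
```

View pics/w2.png

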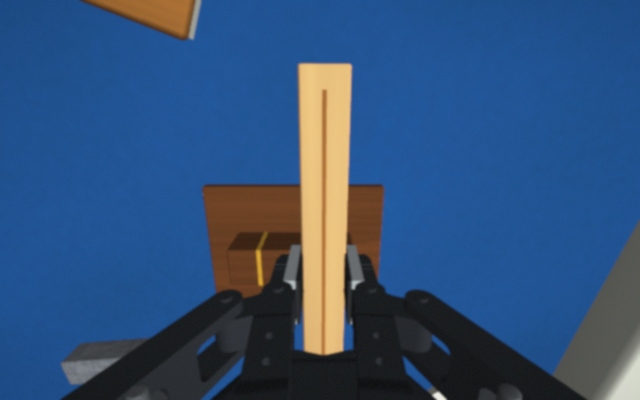

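The wrist view shows the slat held straight, from (325,65) to (323,355), with the ridge and left brass line below it at (262,260). The first offset reading (38 mm) disagrees with this one (57 mm), so I'll weigh again now that it is settled.

Run:
```python
from h import *
com(12);com(12);plan([])
```

```text
F [-0.047 -0.229 -2.474] [0.554 0.344 0.306] T [ 0.1227  0.0306 -0.0055] [0.0276 0.033  0.0309]
W 2.47 r(mm) [ 17.4 -50. ] along (-sin,cos) of yaw -52.3 across 8.0
F [-0.247 -0.071 -2.585] [0.467 0.452 0.393] T [ 0.1191  0.0436 -0.005 ] [0.024  0.0317 0.0278]
W 2.59 r(mm) [ 22.7 -48.6] along (-sin,cos) of yaw -51.9 across 13.4
clock 8.18 tcp [0.5512 0.0369 0.1193] yaw 0.184 j [-0.08  0.34 -0.25  0.97 -0.    1.31] gap 20.4 F [-0.  -0.4 -3. ]
```

Run:
```python
from h import *
plan([((*place(.024,.046,0),.077),.178)])
```

```text
clock 8.18 tcp [0.5512 0.0369 0.1193] yaw 0.184 j [-0.08  0.34 -0.25  0.97 -0.    1.31] gap 20.4 F [-0.  -0.4 -3. ]
shift [0.7, -7.6, 42.3] roll 0.006 rows 0.7
```

Call:
{"name": "step_arm", "arguments": {
  "steps": [
    [[0,-8,20],0],
    [[0,-8,35],0],
    [[0,-8,41],0],
    [[0,-8,42],0],
    [[0,-8,42],0]
  ]
}}

```text
clock: 8.8
tcp_pos: [0.5504, 0.0445, 0.0777]
eef_rot: [3.125, 0.288, 0.01]
force: [0.1, 0.1, -2.9]
finger_gap: 0.241
```

Call:
{"name": "step_arm", "arguments": {
  "steps": [
    [[0,0,0.5],0],
    [[0,0,1],0],
    [[0,0,1],0],
    [[0,0,1],0],
    [[0,0,1],0]
  ]
}}

```text
clock: 9.43
tcp_pos: [0.5504, 0.0445, 0.0767]
eef_rot: [3.125, 0.288, 0.009]
force: [0.6, -0.3, -3.0]
finger_gap: 0.239
```

Run:
```python
from h import *
plan([]);weigh(4)
```

```text
clock 9.43 tcp [0.5504 0.0445 0.0767] yaw 0.184 j [-0.06  0.38 -0.31  0.87 -0.    1.32] gap 20.4 F [ 0.6 -0.3 -3. ]
F [-0.178  0.095 -2.441] [0.194 0.347 0.601] T [ 0.0986  0.0511 -0.0107] [0.0312 0.0292 0.0032]
```

Still hanging free. I'll lower in 1 mm steps.

Call:
{"name": "step_arm", "arguments": {
  "steps": [
    [[0,0,1],0],
    [[0,0,1.5],0],
    [[0,0,1.5],0],
    [[0,0,1.5],0],
    [[0,0,1.5],0]
  ]
}}

```text
clock: 10.25
tcp_pos: [0.5505, 0.0446, 0.0756]
eef_rot: [3.125, 0.289, 0.01]
force: [-2.8, 1.6, 5.8]
finger_gap: 0.239
```

Call:
{"name": "step_arm", "arguments": {
  "steps": [
    [[0,0,1],0],
    [[0,0,1.5],0],
    [[0,0,1.5],0],
    [[0,0,1.5],0],
    [[0,0,1.5],0]
  ]
}}

```text
clock: 10.88
tcp_pos: [0.5506, 0.0447, 0.0753]
eef_rot: [3.125, 0.289, 0.011]
force: [-4.9, 2.4, 11.5]
finger_gap: 0.238
```

Run:
```python
from h import *
plan([]);weigh(4)
```

```text
clock 10.88 tcp [0.5506 0.0447 0.0753] yaw 0.184 j [-0.06  0.38 -0.31  0.87 -0.    1.32] gap 20.3 F [-4.9  2.4 11.5]
F [-4.629  1.817 11.553] [0.575 0.632 0.435] T [ 0.1247  0.994  -0.1618] [0.0301 0.0151 0.0182]
```

Call:
{"name": "step_arm", "arguments": {
  "steps": [
    [[0,0,-0.5],0],
    [[0,0,-0.5],0],
    [[0,0,-0.5],0],
    [[0,0,-0.5],0],
    [[0,0,-0.5],0]
  ],
  "hand": 30
}}

```text
clock: 11.7
tcp_pos: [0.5505, 0.0447, 0.0756]
eef_rot: [3.125, 0.289, 0.011]
force: [0.6, -0.7, 0.5]
finger_gap: 0.352
```

Run:
```python
from h import *
plan([]);weigh(14)
cv2.imwrite("pics/w3.png",ctrl.camera("wrist"))
```

```text
clock 11.7 tcp [0.5505 0.0447 0.0756] yaw 0.184 j [-0.06  0.38 -0.31  0.87 -0.    1.32] gap 30.0 F [ 0.6 -0.7  0.5]
F [0.189 0.091 0.085] [0.503 0.436 0.488] T [ 0.008   0.0025 -0.0041] [0.0299 0.0251 0.0261]
```

View pics/w3.png

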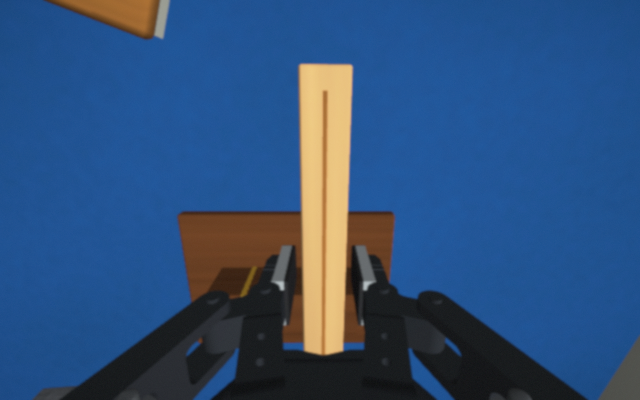

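The wrist view shows the first slat released and level: its far end is still at (325,65), with fingers clear on both sides. Next is the second right-hand slat.

Run:
```python
from h import *
plan([((.5505,.0447,.15),.184),((.53,-.16,.15),-.6),((.510,-.362,.10),-1.365),((.510,-.362,.026),-1.365)])
```

```text
clock 12.45 tcp [0.5505 0.0447 0.0758] yaw 0.184 j [-0.06  0.38 -0.31  0.87 -0.    1.32] gap 30.1 F [-0.3 -0.2 -0.1]
shift [-0.1, 0.0, -74.2] roll 0.0 rows 1.2
shift [-57.6, 197.5, -0.0] roll 0.784 rows 4.2
shift [97.6, 178.0, 50.0] roll 0.765 rows 4.1
shift [0.0, -0.0, 74.0] roll 0.0 rows 1.2
```

Call:
{"name": "step_arm", "arguments": {
  "steps": [
    [[0,0,-50],0],
    [[0,0,-74],0],
    [[-10,30,-74],0.18],
    [[-25,80,-74],0.36],
    [[-40,130,-74],0.54]
  ]
}}

```text
clock: 13.08
tcp_pos: [0.5344, -0.0912, 0.1503]
eef_rot: [3.089, -0.563, 0.013]
force: [-0.5, 0.1, 0.3]
finger_gap: 0.354
```

Run:
```python
from h import *
plan([((.510,-.33,.12),-1.25),((.510,-.362,.10),-1.365),((.510,-.362,.026),-1.365)])
```

```text
clock 13.07 tcp [ 0.5344 -0.0912  0.1503] yaw -0.36 j [-0.32  0.3  -0.24  1.03 -0.    1.61] gap 30.2 F [-0.5  0.1  0.3]
shift [61.3, 232.1, 30.3] roll 0.89 rows 4.8
shift [30.4, 10.1, 20.0] roll 0.115 rows 0.6
shift [0.0, -0.0, 74.0] roll 0.0 rows 1.2
```

Call:
{"name": "step_arm", "arguments": {
  "steps": [
    [[12,46,6],0.178],
    [[25,93,12],0.356],
    [[37,139,18],0.534],
    [[49,186,24],0.712],
    [[61,232,30],0.89]
  ],
  "hand": 58
}}

```text
clock: 13.7
tcp_pos: [0.5096, -0.3315, 0.1206]
eef_rot: [-2.54, 1.845, -0.013]
force: [0.1, -0.2, 0.5]
finger_gap: 0.678
```

Call:
{"name": "step_arm", "arguments": {
  "steps": [
    [[30,10,20],0.115],
    [[30,10,30],0.115],
    [[30,10,80],0.115],
    [[30,10,94],0.115],
    [[30,10,94],0.115]
  ]
}}

```text
clock: 14.32
tcp_pos: [0.5096, -0.3619, 0.0259]
eef_rot: [-2.43, 1.985, -0.008]
force: [0.1, 0.4, 0.1]
finger_gap: 0.676
```

Run:
```python
from h import *
plan([((.510,-.362,.026),-1.365)])
```

```text
clock 14.32 tcp [ 0.5096 -0.3619  0.0259] yaw -1.37 j [-0.75  0.56 -0.17  0.84  0.    2.19] gap 57.8 F [0.1 0.4 0.1]
shift [0.2, -0.4, -0.1] roll -0.005 rows 0.0
```

Call:
{"name": "step_arm", "arguments": {
  "steps": [
    [[0,0,-2],0],
    [[0,0,-2],0],
    [[0,0,-2],0],
    [[0,0,-2],0],
    [[0,0,-2],0]
  ],
  "hand": 10
}}

```text
clock: 14.95
tcp_pos: [0.5107, -0.3627, 0.0302]
eef_rot: [-2.431, 1.985, -0.014]
force: [-0.9, 0.7, 6.3]
finger_gap: 0.24
```

Call:
{"name": "step_arm", "arguments": {
  "steps": [
    [[0,0,-30],0],
    [[0,0,-80],0],
    [[0,0,-120],0],
    [[0,0,-120],0],
    [[0,0,-120],0]
  ]
}}

```text
clock: 15.58
tcp_pos: [0.5092, -0.362, 0.1496]
eef_rot: [-2.431, 1.985, -0.013]
force: [0.0, -0.1, -2.4]
finger_gap: 0.24
```

Run:
```python
from h import *
com(16,(0,0,0))
plan([((.535,-.18,.14),-.5),((*place(-.024,0,0),.12),.178)])
```

```text
F [ 0.101 -0.1   -2.465] [0.508 0.467 0.507] T [0.0025 0.0426 0.0014] [0.0267 0.0241 0.0272]
W 2.47 r(mm) [17.4 -1. ] along (-sin,cos) of yaw 16.8 across 4.5
clock 16.38 tcp [ 0.5097 -0.3624  0.1502] yaw -1.37 j [-0.75  0.45 -0.01  1.1   0.    2.19] gap 20.7 F [ 0.5  0.3 -2.5]
shift [-173.6, -61.2, 10.2] roll -0.87 rows 4.7
shift [-102.6, -138.5, 20.0] roll -0.678 rows 3.6
```

Call:
{"name": "step_arm", "arguments": {
  "steps": [
    [[-35,-12,2],-0.174],
    [[-70,-24,4],-0.348],
    [[-104,-37,6],-0.522],
    [[-139,-49,8],-0.696],
    [[-174,-61,10],-0.87]
  ]
}}

```text
clock: 17.0
tcp_pos: [0.535, -0.1786, 0.1401]
eef_rot: [3.045, -0.768, 0.016]
force: [0.2, -0.2, -2.5]
finger_gap: 0.241
```

Call:
{"name": "step_arm", "arguments": {
  "steps": [
    [[-25,-35,5],-0.17],
    [[-51,-69,10],-0.339],
    [[-77,-104,15],-0.508],
    [[-103,-138,20],-0.678],
    [[-103,-138,20],-0.678]
  ]
}}

```text
clock: 17.62
tcp_pos: [0.5087, -0.0057, 0.1191]
eef_rot: [3.124, 0.296, 0.013]
force: [0.2, -0.1, -1.5]
finger_gap: 0.241
```

Run:
```python
from h import *
com(24,(0,0,0))
plan([((*place(-.024,-.016,0),.079),.178),((*place(-.024,-.008,0),.079),.178)])
```

```text
F [-0.119 -0.082 -2.142] [0.647 0.349 0.517] T [-0.0188  0.0103 -0.0085] [0.0297 0.0254 0.0322]
W 2.14 r(mm) [4.2 7.7] along (-sin,cos) of yaw 6.7 across 5.6
clock 18.82 tcp [ 0.5099 -0.0083  0.1193] yaw 0.184 j [-0.17  0.26 -0.36  0.93 -0.    1.21] gap 20.4 F [ 0.7 -0.4 -1.6]
shift [1.1, 17.2, 40.3] roll 0.006 rows 0.7
shift [0.0, -8.0, -0.0] roll 0.0 rows 0.1
```

Call:
{"name": "step_arm", "arguments": {
  "steps": [
    [[1,12,20],0],
    [[1,12,35],0],
    [[1,12,42],0],
    [[1,12,42.5],0],
    [[1,12,42.5],0]
  ]
}}

```text
clock: 19.45
tcp_pos: [0.5138, -0.0199, 0.0772]
eef_rot: [3.124, 0.289, 0.016]
force: [0.1, -0.2, -2.6]
finger_gap: 0.24
```

Call:
{"name": "step_arm", "arguments": {
  "steps": [
    [[0,0,1],0],
    [[0,0,2],0],
    [[0,0,3],0],
    [[0,0,3],0],
    [[0,0,3],0]
  ]
}}

```text
clock: 20.08
tcp_pos: [0.514, -0.0199, 0.0744]
eef_rot: [3.124, 0.289, 0.016]
force: [0.1, 0.0, 0.3]
finger_gap: 0.241
```

Call:
{"name": "step_arm", "arguments": {
  "steps": [
    [[0,0,0.7],0],
    [[0,0,0.7],0],
    [[0,0,0.7],0],
    [[0,0,0.7],0],
    [[0,0,0.7],0]
  ]
}}

```text
clock: 20.7
tcp_pos: [0.514, -0.02, 0.0743]
eef_rot: [3.124, 0.289, 0.017]
force: [-1.5, 0.2, 5.7]
finger_gap: 0.242
```

Call:
{"name": "step_arm", "arguments": {
  "steps": [
    [[0,0,0],0],
    [[0,0,0],0],
    [[0,0,0],0],
    [[0,0,0],0],
    [[0,0,0],0]
  ],
  "hand": 30
}}

```text
clock: 21.32
tcp_pos: [0.514, -0.0199, 0.0743]
eef_rot: [3.124, 0.289, 0.017]
force: [0.2, -0.0, 1.3]
finger_gap: 0.351
```

Call:
{"name": "step_arm", "arguments": {
  "steps": [
    [[0,0,-10],0],
    [[0,0,-30],0],
    [[0,0,-60],0],
    [[0,0,-76],0],
    [[0,0,-76],0]
  ]
}}

```text
clock: 21.95
tcp_pos: [0.5144, -0.0199, 0.1522]
eef_rot: [3.123, 0.289, 0.022]
force: [-0.4, 0.2, -0.1]
finger_gap: 0.353
```

Run:
```python
from h import *
plan([((.49,.16,.14),.9),((.474,.279,.12),1.408),((.474,.279,.027),1.408)])
im=ctrl.camera("scene");cv2.imwrite("pics/s4.png",cv2.resize(im[110:310,180:430],None,fx=3,fy=3,interpolation=cv2.INTER_CUBIC))
```

```text
clock 21.95 tcp [ 0.5144 -0.0199  0.1522] yaw 0.184 j [-0.19  0.24 -0.31  1.01 -0.    1.19] gap 30.2 F [-0.4  0.2 -0.1]
shift [9.0, -181.4, 12.2] roll -0.716 rows 3.8
shift [83.3, -86.5, 20.0] roll -0.508 rows 2.7
shift [0.0, 0.0, 93.0] roll 0.0 rows 1.5
```

View pics/s4.png

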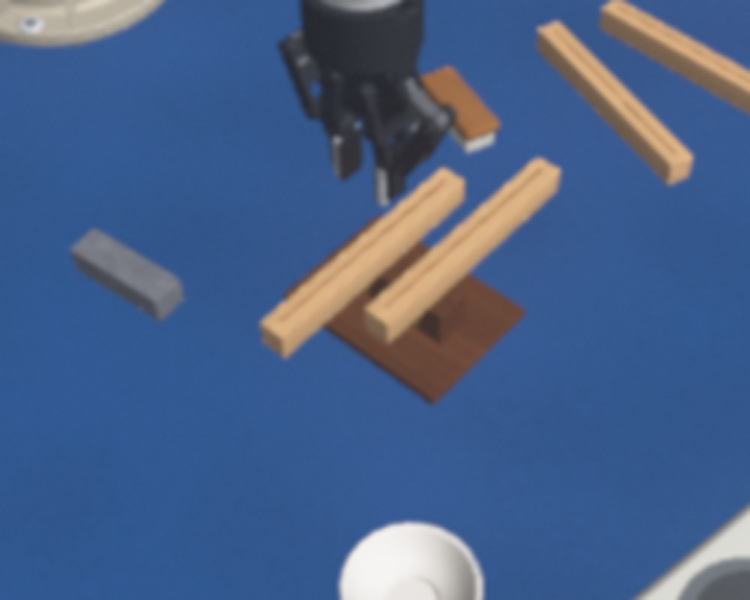

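The scene view shows both bottom slats lying level and parallel across the ridge, centres about (363,262) and (463,248), with the gripper clear. Now the two left slats.

Call:
{"name": "step_arm", "arguments": {
  "steps": [
    [[2,-36,3],-0.143],
    [[4,-72,5],-0.286],
    [[5,-109,7],-0.43],
    [[7,-145,10],-0.573],
    [[9,-181,12],-0.716]
  ],
  "hand": 58
}}

```text
clock: 22.62
tcp_pos: [0.4885, 0.1608, 0.1368]
eef_rot: [2.818, 1.37, 0.013]
force: [0.9, 0.2, 0.4]
finger_gap: 0.678
```

Call:
{"name": "step_arm", "arguments": {
  "steps": [
    [[28,-29,7],-0.17],
    [[55,-58,14],-0.34],
    [[83,-86,20],-0.508],
    [[83,-86,30],-0.508],
    [[83,-86,60],-0.508]
  ]
}}

```text
clock: 23.25
tcp_pos: [0.4733, 0.2792, 0.076]
eef_rot: [2.382, 2.031, 0.011]
force: [0.7, 0.3, -0.4]
finger_gap: 0.678
```

Run:
```python
from h import *
plan([((.474,.279,.027),1.408)])
```

```text
clock 23.25 tcp [0.4733 0.2792 0.076 ] yaw 1.412 j [ 0.39  0.38 -0.32  0.86 -0.01  0.55] gap 57.9 F [ 0.7  0.3 -0.4]
shift [-0.0, 0.7, 49.0] roll 0.004 rows 0.8
```

Call:
{"name": "step_arm", "arguments": {
  "steps": [
    [[0,1,35],0],
    [[0,1,49],0],
    [[0,1,49],0],
    [[0,1,49],0],
    [[0,1,49],0]
  ]
}}

```text
clock: 23.88
tcp_pos: [0.476, 0.2791, 0.0283]
eef_rot: [2.381, 2.03, 0.015]
force: [-0.1, -0.1, -0.3]
finger_gap: 0.681
```

Call:
{"name": "step_arm", "arguments": {
  "steps": [
    [[0,0,-2],0],
    [[0,0,-2],0],
    [[0,0,-2],0],
    [[0,0,-2],0],
    [[0,0,-2],0]
  ],
  "hand": 10
}}

```text
clock: 24.5
tcp_pos: [0.4766, 0.279, 0.0315]
eef_rot: [2.381, 2.029, 0.017]
force: [-0.5, -2.3, 6.8]
finger_gap: 0.245
```

Call:
{"name": "step_arm", "arguments": {
  "steps": [
    [[0,0,-30],0],
    [[0,0,-80],0],
    [[0,0,-120],0],
    [[0,0,-120],0],
    [[0,0,-120],0]
  ]
}}

```text
clock: 25.12
tcp_pos: [0.4739, 0.2792, 0.1504]
eef_rot: [2.381, 2.03, 0.015]
force: [-0.8, -0.4, -2.6]
finger_gap: 0.238
```

Run:
```python
from h import *
com(8,(0,0,0))
B=A+np.pi/2
plan([((*place(0,-.0235,0),.145),B)])
```

```text
F [-0.099 -0.139 -2.7  ] [0.351 0.562 0.274] T [-0.0024 -0.0223 -0.0048] [0.0285 0.0325 0.0253]
W 2.7 r(mm) [-9.1  1. ] along (-sin,cos) of yaw 9.1 across -0.5
clock 25.52 tcp [0.4743 0.2793 0.1507] yaw 1.412 j [ 0.39  0.31 -0.22  1.03 -0.01  0.55] gap 20.5 F [-0.8 -0.4 -2.7]
shift [-293.3, 112.7, 5.7] roll -0.337 rows 5.0
```

Call:
{"name": "step_arm", "arguments": {
  "steps": [
    [[-50,20,5],-0.1],
    [[-105,41,5],-0.2],
    [[-160,63,5],-0.3],
    [[-215,84,5],-0.337],
    [[-255,98,5],-0.337]
  ]
}}

```text
clock: 26.15
tcp_pos: [0.5313, 0.0095, 0.1477]
eef_rot: [2.007, 2.397, 0.012]
force: [1.0, 0.5, -2.6]
finger_gap: 0.242
```

Run:
```python
from h import *
B=A+np.pi/2
plan([((*place(.013,-.0235,0),.12),B)])
```

```text
clock 26.15 tcp [0.5313 0.0095 0.1477] yaw 1.747 j [-0.13  0.27 -0.28  1.01 -0.   -0.31] gap 20.6 F [ 1.   0.5 -2.6]
shift [-38.4, 14.1, 27.7] roll -0.001 rows 0.8
```

Call:
{"name": "step_arm", "arguments": {
  "steps": [
    [[-20,8,10],0],
    [[-38,14,20],0],
    [[-38,14,27],0],
    [[-38,14,27],0],
    [[-38,14,27],0]
  ]
}}

```text
clock: 26.78
tcp_pos: [0.5518, -0.0243, 0.121]
eef_rot: [2.005, 2.4, 0.012]
force: [0.6, 0.2, -2.6]
finger_gap: 0.241
```

Run:
```python
from h import *
com(14,(0,0,0))
B=A+np.pi/2
plan([((*place(.013,-.0235,0),.100),B)])
```

```text
F [ 0.07   0.235 -2.867] [0.494 0.492 0.522] T [ 0.0168 -0.0081 -0.0007] [0.0266 0.0273 0.0279]
W 2.87 r(mm) [-3.3 -6.9] along (-sin,cos) of yaw 4.5 across -6.2
clock 27.48 tcp [ 0.5522 -0.0256  0.1211] yaw 1.747 j [-0.19  0.33 -0.26  0.96 -0.   -0.37] gap 19.8 F [ 0.3 -0.3 -3.2]
shift [-0.2, -0.3, 21.1] roll -0.001 rows 0.3
```

Call:
{"name": "step_arm", "arguments": {
  "steps": [
    [[0,0,12],0],
    [[0,0,18],0],
    [[0,0,20],0],
    [[0,0,20],0],
    [[0,0,20],0]
  ]
}}

```text
clock: 28.1
tcp_pos: [0.5527, -0.0257, 0.1013]
eef_rot: [2.007, 2.397, 0.012]
force: [-0.4, -0.5, -2.5]
finger_gap: 0.241
```

Call:
{"name": "step_arm", "arguments": {
  "steps": [
    [[0,0,0.5],0],
    [[0,0,1],0],
    [[0,0,1.5],0],
    [[0,0,1.5],0],
    [[0,0,1.5],0]
  ]
}}

```text
clock: 28.72
tcp_pos: [0.5527, -0.0257, 0.0998]
eef_rot: [2.007, 2.397, 0.012]
force: [-0.1, 0.5, -2.3]
finger_gap: 0.243
```

Call:
{"name": "step_arm", "arguments": {
  "steps": [
    [[0,0,0.4],0],
    [[0,0,0.8],0],
    [[0,0,0.8],0],
    [[0,0,0.8],0],
    [[0,0,0.8],0]
  ]
}}

```text
clock: 29.35
tcp_pos: [0.5529, -0.0258, 0.0994]
eef_rot: [2.007, 2.396, 0.012]
force: [-3.1, 1.6, 4.5]
finger_gap: 0.236
```

Run:
```python
from h import *
weigh(4);plan([])
```

```text
F [-2.021 -0.063  6.003] [0.268 0.321 0.808] T [0.0588 0.5263 0.0115] [0.0062 0.0364 0.0279]
clock 29.55 tcp [ 0.5529 -0.0258  0.0994] yaw 1.747 j [-0.19  0.35 -0.29  0.91 -0.   -0.37] gap 20.3 F [-2.4  0.4  6.9]
```

Call:
{"name": "step_arm", "arguments": {
  "steps": [
    [[0,0,-0.6],0],
    [[0,0,-0.6],0],
    [[0,0,-0.6],0],
    [[0,0,-0.6],0],
    [[0,0,-0.6],0]
  ]
}}

```text
clock: 30.18
tcp_pos: [0.5528, -0.0258, 0.0998]
eef_rot: [2.007, 2.397, 0.012]
force: [0.6, -0.6, -3.2]
finger_gap: 0.242
```

Call:
{"name": "step_arm", "arguments": {
  "steps": [
    [[0,0,0],0],
    [[0,0,0],0],
    [[0,0,0],0],
    [[0,0,0],0],
    [[0,0,0],0]
  ],
  "hand": 29
}}

```text
clock: 30.8
tcp_pos: [0.5528, -0.0258, 0.0999]
eef_rot: [2.007, 2.397, 0.012]
force: [0.6, -0.0, 0.2]
finger_gap: 0.339
```

Run:
```python
from h import *
plan([]);weigh(3)
im=ctrl.camera("scene");cv2.imwrite("pics/s5.png",cv2.resize(im[130:260,220:390],None,fx=4,fy=4,interpolation=cv2.INTER_CUBIC))
```

```text
clock 30.8 tcp [ 0.5528 -0.0258  0.0999] yaw 1.747 j [-0.19  0.35 -0.29  0.91 -0.   -0.37] gap 28.9 F [ 0.6 -0.   0.2]
F [-0.091 -0.361  0.024] [0.218 0.222 0.245] T [-0.0404 -0.0173  0.0333] [0.0203 0.0235 0.0115]
```

View pics/s5.png

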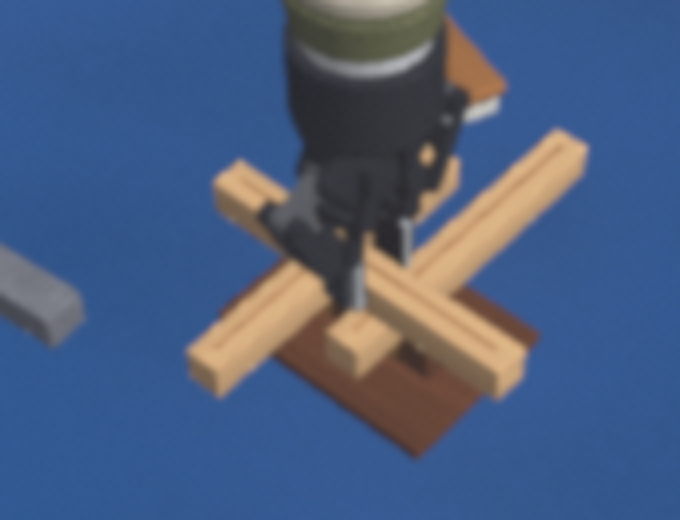

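The close view shows the first top slat resting across both bottom slats at about (370,280) and stable, with the fingers open.

Call:
{"name": "step_arm", "arguments": {
  "steps": [
    [[0,0,-10],0],
    [[0,0,-30],0],
    [[0,0,-60],0],
    [[0,0,-60],0],
    [[0,0,-60],0]
  ]
}}

```text
clock: 31.62
tcp_pos: [0.5517, -0.0255, 0.1598]
eef_rot: [2.007, 2.397, 0.012]
force: [-0.4, -0.9, -0.7]
finger_gap: 0.339
```

Run:
```python
from h import *
plan([((.51,.22,.14),1.72),((.486,.372,.11),1.696),((.486,.372,.026),1.696)])
```

```text
clock 31.62 tcp [ 0.5517 -0.0255  0.1598] yaw 1.747 j [-0.19  0.3  -0.2   1.05 -0.   -0.37] gap 29.0 F [-0.4 -0.9 -0.7]
shift [249.0, 2.1, 19.8] roll 0.027 rows 4.0
shift [153.9, -1.1, 30.0] roll 0.024 rows 2.5
shift [0.0, 0.0, 84.0] roll 0.0 rows 1.3
```

Call:
{"name": "step_arm", "arguments": {
  "steps": [
    [[55,0,4],0],
    [[115,1,8],0.01],
    [[175,2,15],0.02],
    [[235,2,20],0.027],
    [[249,2,20],0.027]
  ],
  "hand": 58
}}

```text
clock: 32.25
tcp_pos: [0.508, 0.2226, 0.1364]
eef_rot: [2.035, 2.376, 0.009]
force: [-0.1, -0.5, -0.1]
finger_gap: 0.678
```

Call:
{"name": "step_arm", "arguments": {
  "steps": [
    [[50,0,10],0.01],
    [[105,-1,20],0.02],
    [[150,-1,30],0.024],
    [[154,-1,40],0.024],
    [[154,-1,60],0.024]
  ]
}}

```text
clock: 32.88
tcp_pos: [0.4846, 0.3741, 0.0748]
eef_rot: [2.062, 2.351, 0.009]
force: [-0.3, -1.1, 0.2]
finger_gap: 0.677
```

Run:
```python
from h import *
plan([((.486,.372,.026),1.696)])
```

```text
clock 32.88 tcp [0.4846 0.3741 0.0748] yaw 1.701 j [ 0.53  0.48 -0.15  0.92 -0.01  0.4 ] gap 57.8 F [-0.3 -1.1  0.2]
shift [-2.3, 1.1, 48.8] roll 0.005 rows 0.8
```

Call:
{"name": "step_arm", "arguments": {
  "steps": [
    [[-2,1,35],0],
    [[-2,1,48],0],
    [[-2,1,48],0],
    [[-2,1,48],0],
    [[-2,1,48],0]
  ]
}}

```text
clock: 33.5
tcp_pos: [0.4875, 0.3724, 0.0282]
eef_rot: [2.062, 2.35, 0.012]
force: [-0.6, 0.1, -0.0]
finger_gap: 0.678
```

Call:
{"name": "step_arm", "arguments": {
  "steps": [
    [[0,0,-2],0],
    [[0,0,-2],0],
    [[0,0,-2],0],
    [[0,0,-2],0],
    [[0,0,-2],0]
  ],
  "hand": 10
}}

```text
clock: 34.12
tcp_pos: [0.4882, 0.3727, 0.0315]
eef_rot: [2.061, 2.35, 0.015]
force: [-0.7, -1.3, 5.8]
finger_gap: 0.238
```

Call:
{"name": "step_arm", "arguments": {
  "steps": [
    [[0,0,-30],0],
    [[0,0,-80],0],
    [[0,0,-120],0],
    [[0,0,-120],0],
    [[0,0,-120],0]
  ]
}}

```text
clock: 34.75
tcp_pos: [0.4852, 0.3727, 0.1502]
eef_rot: [2.062, 2.35, 0.012]
force: [0.0, -0.4, -3.0]
finger_gap: 0.245
```

Run:
```python
from h import *
com(14,(0,0,0))
B=A+np.pi/2
plan([((.52,.14,.145),B),((*place(0,.0235,0),.135),B)])
```

```text
F [-0.053 -0.167 -2.385] [0.587 0.39  0.497] T [ 0.0037  0.0645 -0.    ] [0.0334 0.0359 0.0235]
W 2.38 r(mm) [26.3 -1.5] along (-sin,cos) of yaw -25.9 across -4.9
clock 35.45 tcp [0.486  0.3731 0.1515] yaw 1.701 j [ 0.53  0.42 -0.05  1.09 -0.01  0.4 ] gap 20.2 F [ 0.   0.  -1.7]
shift [-235.5, 3.4, 6.5] roll -0.048 rows 3.8
shift [-121.9, -10.9, 10.0] roll 0.0 rows 2.0
```

Call:
{"name": "step_arm", "arguments": {
  "steps": [
    [[-50,1,2],-0.02],
    [[-105,2,4],-0.04],
    [[-160,3,6],-0.048],
    [[-215,3,6],-0.048],
    [[-235,3,6],-0.048]
  ]
}}

```text
clock: 36.08
tcp_pos: [0.52, 0.1376, 0.1471]
eef_rot: [2.008, 2.394, 0.014]
force: [0.3, 0.3, -2.7]
finger_gap: 0.238
```

Run:
```python
from h import *
B=A+np.pi/2
plan([((*place(-.021,.024,0),.125),B)])
```

```text
clock 36.08 tcp [0.52   0.1376 0.1471] yaw 1.746 j [ 0.11  0.28 -0.26  1.01 -0.01 -0.06] gap 20.4 F [ 0.3  0.3 -2.7]
shift [-119.1, -31.1, 22.1] roll -0.003 rows 2.0
```

Call:
{"name": "step_arm", "arguments": {
  "steps": [
    [[-40,-10,6],0],
    [[-85,-22,12],0],
    [[-112,-30,18],0],
    [[-119,-31,22],0],
    [[-119,-31,22],0]
  ]
}}

```text
clock: 36.7
tcp_pos: [0.5106, 0.015, 0.1253]
eef_rot: [2.009, 2.394, 0.015]
force: [-0.3, 0.5, -2.7]
finger_gap: 0.243
```

Run:
```python
from h import *
com(20,(0,0,0))
B=A+np.pi/2
plan([((*place(-.021,.024,0),.101),B)])
im=ctrl.camera("wrist");cv2.imwrite("pics/w6.png",im)
```

```text
Traceback (most recent call last):
  File "h.py", line 39, in com
    s=ctrl.sense();F,T=weigh(n);T=T-np.array(T0);W=-F[2];Wn=.25*9.81
                       ~~~~~^^^
  File "h.py", line 27, in weigh
    ctrl.camera("top");s=ctrl.sense();F.append(s["force"]);T.append(s["wrist_torque"])
    ~~~~~~~~~~~^^^^^^^
ValueError: 200 camera calls are used up
```

The camera calls are used up, so I'll finish on force and pose. The balance estimate for this slat (about -21 mm) has ample margin, since the top slats are supported at ±24 mm.

Run:
```python
from h import *
B=A+np.pi/2
plan([((*place(-.021,.024,0),.101),B)])
```

```text
clock 37.5 tcp [0.5106 0.015  0.1254] yaw 1.746 j [-0.13  0.25 -0.36  0.94 -0.   -0.3 ] gap 20.4 F [-0.3 -1.2 -2.5]
shift [0.0, -0.5, 24.4] roll -0.003 rows 0.4
```

Call:
{"name": "step_arm", "arguments": {
  "steps": [
    [[0,0,14],0],
    [[0,0,22],0],
    [[0,0,24],0],
    [[0,0,24.5],0],
    [[0,0,24.5],0]
  ]
}}

```text
clock: 38.12
tcp_pos: [0.5112, 0.0148, 0.1011]
eef_rot: [2.008, 2.394, 0.015]
force: [0.6, 0.4, -2.4]
finger_gap: 0.238
```

Call:
{"name": "step_arm", "arguments": {
  "steps": [
    [[0,0,0.5],0],
    [[0,0,1],0],
    [[0,0,1],0],
    [[0,0,1],0],
    [[0,0,1],0]
  ]
}}

```text
clock: 38.75
tcp_pos: [0.5113, 0.0148, 0.1001]
eef_rot: [2.008, 2.394, 0.015]
force: [-0.1, -0.4, -2.8]
finger_gap: 0.233
```

Call:
{"name": "step_arm", "arguments": {
  "steps": [
    [[0,0,0.4],0],
    [[0,0,0.7],0],
    [[0,0,0.7],0],
    [[0,0,0.7],0],
    [[0,0,0.7],0]
  ]
}}

```text
clock: 39.38
tcp_pos: [0.5113, 0.0148, 0.0994]
eef_rot: [2.008, 2.394, 0.015]
force: [-0.0, 1.0, -1.6]
finger_gap: 0.24
```

Call:
{"name": "step_arm", "arguments": {
  "steps": [
    [[0,0,0.3],0],
    [[0,0,0.3],0],
    [[0,0,0.3],0],
    [[0,0,0.3],0],
    [[0,0,0.3],0]
  ]
}}

```text
clock: 40.0
tcp_pos: [0.5113, 0.0148, 0.0994]
eef_rot: [2.008, 2.394, 0.015]
force: [-3.4, -0.4, 4.5]
finger_gap: 0.241
```

Call:
{"name": "step_arm", "arguments": {
  "steps": [
    [[0,0,0],0],
    [[0,0,0],0],
    [[0,0,0],0],
    [[0,0,0],0],
    [[0,0,0],0]
  ]
}}

```text
clock: 40.62
tcp_pos: [0.5113, 0.0149, 0.0994]
eef_rot: [2.008, 2.394, 0.015]
force: [-2.7, 0.2, 3.1]
finger_gap: 0.241
```

Contact made with about 6 N pressing down. I'll release and check that the force is gone, then rise.

Call:
{"name": "step_arm", "arguments": {
  "steps": [
    [[0,0,-0.3],0],
    [[0,0,-0.3],0],
    [[0,0,-0.3],0],
    [[0,0,-0.3],0],
    [[0,0,-0.3],0]
  ],
  "hand": 29
}}

```text
clock: 41.25
tcp_pos: [0.5113, 0.0148, 0.0997]
eef_rot: [2.008, 2.394, 0.015]
force: [0.4, 0.3, 0.0]
finger_gap: 0.336
```

Call:
{"name": "step_arm", "arguments": {
  "steps": [
    [[0,0,0],0],
    [[0,0,0],0],
    [[0,0,0],0],
    [[0,0,0],0],
    [[0,0,0],0]
  ]
}}

```text
clock: 41.88
tcp_pos: [0.5113, 0.0149, 0.0997]
eef_rot: [2.007, 2.394, 0.015]
force: [1.0, 1.2, 0.9]
finger_gap: 0.342
```

Call:
{"name": "step_arm", "arguments": {
  "steps": [
    [[0,0,-5],0],
    [[0,0,-15],0],
    [[0,0,-30],0],
    [[0,0,-60],0],
    [[0,0,-100],0]
  ]
}}

```text
clock: 42.5
tcp_pos: [0.5089, 0.0153, 0.201]
eef_rot: [2.008, 2.394, 0.014]
force: [0.8, 0.8, 0.1]
finger_gap: 0.336
```

Call:
{"name": "step_arm", "arguments": {
  "steps": [
    [[0,0,-20],0],
    [[0,0,-20],0],
    [[0,0,-20],0],
    [[0,0,-20],0],
    [[0,0,-20],0]
  ]
}}

```text
clock: 43.12
tcp_pos: [0.508, 0.0154, 0.22]
eef_rot: [2.009, 2.396, 0.013]
force: [-0.3, 0.4, 0.0]
finger_gap: 0.339
```

Run:
```python
from h import *
plan([]);ctrl.job_done()
```

```text
clock 43.12 tcp [0.508  0.0154 0.22  ] yaw 1.746 j [-0.13  0.18 -0.21  1.16 -0.   -0.3 ] gap 28.9 F [-0.3  0.4  0. ]
the job is handed in; nothing more can be done
```

All four slats are placed and the job is handed in at 43 s, but I couldn't check the finished stack by camera. I used up the 200 camera calls averaging the noisy wrist readings.

- **Bottom slats:** one lies along each brass line at ±24 mm. I measured their balance points at about -47 mm and +10.5 mm from the grip point and shifted each slat to bring that point over the ridge. Pictures showed both level, parallel and let go.
- **Top slats:** they lie crosswise at about ±24 mm, roughly a 25 mm gap, shifted for balance points of about +11 mm and -21 mm. A picture showed the first one resting stably on both bottom slats.
- **Last slat:** I judged this one only by force and position. The slat touched at the expected height (tool point at 0.0994 m against about 0.0995 m planned). After I opened the fingers the force settled to noise, and it stayed there as I withdrew to 0.22 m.

**Disagreements:** the balance readings for the bottom slats differed by about 9 mm between the two wrist orientations. I treated this as a constant bias under load and corrected for it, but I don't know its cause. For the third slat the two readings were about 5 mm apart. I didn't re-weigh the last slat at the plinth; it relies on one reading with about ±20 mm of margin.

I never touched the buffer, brush or dish on purpose, but I have no final picture of them either.

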